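# Lock the tube block into the dry-block heater

## Task

On the dry-block heater, push the aluminium tube block along its bay until it sits fully home and square against the back stop, then push the clamp lever past its first detent all the way to its second stop, so that the retaining bar stays across the front of the block. Only push with the fingertips: do not lift or tip the block, and leave the glassware and other things around it where they are.

Things in the scene. Friction and masses are not known exactly. Their poses are not given: they have to be found in the camera images.
- heater: Stainless dry-block heater, 250 (x) x 330 (y) x 70 mm high, fixed on the bench, yawed up to 20 degrees. Origin: centre of its underside; z up, +x to its rear (away from the robot), +y to the left seen from the robot. Flat deck 70 mm above the origin; on it, left of middle, a bay runs along x, and right of the bay stands the clamp lever.
- back_stop (a point): Bay: this point is the middle of the back stop's front face at deck height: x 99, y 50, z 70 mm in the heater's frame, with its axes. The stop is 22 mm high, 98 wide. Two guide rails, 10 mm high, 8 thick, 82 mm apart inside, run from it along x to 195 mm before it; the front end is open.
- block: Loose aluminium block with six dark holes in its top, 90 (x) x 70 (y) x 50 mm high, 0.4 to 0.8 kg, standing on the deck between the rails near the bay's front end, 60 to 110 mm short of the back stop. Origin: centre of its underside; x along its length, +x to the stop. Fully home, its rear face touches the stop, its centre 45 mm before it. A push of up to 10 N slides it.
- clamp_lever (a joint): Lever travel along the heater's +y, m: 0 open (starts within 0.012), 0.045 first detent, 0.09 second, hard stop. It slides with 1 to 3 N and stays where it is left, but sprung catches take up to about 10 N to pass: one at about 0.03 into the first detent, one at about 0.05 out of it, and one at about 0.075 to 0.08, beyond which it clicks on towards the stop.
- paddle (a point): Middle of the top edge of the lever's black upright paddle, 36 (x) x 10 (y) mm; top 54 mm, lower edge 8 mm above the deck. In the heater's frame x is -23 mm and y is -115 mm plus the travel; same axes. Push on its flat right (-y) side.
- bar_tip (a point): Centre of the end of the steel retaining bar, which is fixed to the paddle and reaches 110 mm to +y of the paddle's middle, 10 mm wide in x (centred on the heater's x = 0), 14 to 26 mm above the deck. Lever open: it ends right of the bay. At the second stop it crosses the front of the homed block, 4 mm clear; a block not home lies in its way.
- vial: small clear glass vial with white cap, 24 mm wide, 45 mm tall, standing on the heater's deck near its front right corner; bystander. Origin: centre of its underside.
- jar: small amber jar with black cap, 36 mm wide, 50 mm tall, standing on the heater's deck left of the bay; bystander. Origin: centre of its underside.
- beaker: glass beaker, 70 mm wide, 80 mm tall, on the bench; bystander. Origin: centre of its underside.
- reagent: amber reagent bottle, 72 mm wide, 150 mm tall, on the bench; bystander. Origin: centre of its underside.
- dish: white porcelain dish, 100 mm wide, 35 mm tall, on the bench; bystander. Origin: centre of its underside.
- flask: conical flask, 82 mm wide at the foot, 122 mm tall, on the bench; bystander. Origin: centre of its underside.
- spatula: slim steel lab spatula lying on the bench, 160 mm long, 10 wide, 5 thick. Origin: middle of its underside; bystander.
There are look-alikes about, which are no part of the job. What is shaped like the block but green, orange or yellow is not meant.

How it is judged:
On the way:
1. the block is fully home and square against the back stop, with the lever still open (x of block in the frame of heater above 0.051 m and angle between the x axis of block and the x axis of heater, either way round below 0.06 rad and z of block in the frame of heater below 0.073 m and value of joint clamp_lever below 0.02 m), for 0.2 s.
At the end, for the whole second after the job is handed in: The lever is within 4 mm of its second stop, the block stands on the deck at rest within 3 mm of the back stop and square to it within 0.06 rad (x of block in the frame of heater above 0.051 m and angle between the x axis of block and the x axis of heater, either way round below 0.06 rad and z of block in the frame of heater below 0.073 m and value of joint clamp_lever above 0.086 m and linear speed of block below 0.01 m/s and angle between block's own z axis and vertical below 0.05 rad); the robot touches nothing.
It fails at once if the tube block is lifted off the deck (more than 8 mm) or tipped (z of block in the frame of heater above 0.078 m or angle between block's own z axis and vertical above 0.15 rad).
It fails at once if a bystander is shifted more than 30 mm (distance of any of vial, jar, beaker, reagent, dish, flask, spatula from where it was at the start of the episode above 0.03 m).
It fails at once if a bystander is knocked over (angle between any of vial, jar, beaker, reagent, dish, flask's own z axis and vertical above 0.4 rad).
It also fails if it takes over 56 s, if anything falls off the work surface, if the arm or the gripper's body presses on something with over 40 N, if the wrist force passes 120 N, or if a joint passes its speed limit or range.

## Robot

A 7-joint arm with a two-finger parallel gripper is mounted at the origin on the work surface. World frame = base frame: x ahead of the robot, y to its left, z up, the work surface at z = 0. Lengths are in m, angles in rad, forces in N, time in s.
With the tool pointing down it reaches from about 0.425 to 1.025 m from the base axis. Payload 3.6 kg.
Tool frame: the origin (TCP) lies between the finger pads; the fingertips stand bot.nose_length ahead of it and the grasp point (between the pads) lies 6 mm ahead of it (bot.nose_length is the distance from the TCP to the fingertips, in m); z points along the fingers, y is the direction in which the jaws open and shut (so a half turn about z gives the same grasp; the last joint's range is limited). The gripper opens to 85 mm and grips with 20 to 120 N. Pads are 22 mm wide; open, the fingers measure 114 mm over their backs; the gripper's body (76 mm by 85 mm) begins 54 mm behind the grasp point. The pads swing forward as they close: fully open they stand 13 mm farther back than shut.
Start: joints at [-1.433, 0.591, 0.048, 1.609, -0.033, 0.943, -0.034], TCP at [0.167, 0.706, 0.256] pointing down, gripper open.
Joint ranges: [-2.69, 2.69], [-0.47, 2.24], [-1.27, 1.36], [0.19, 2.51], [-1.53, 4.68], [0.08, 2.07], [-3.09, 3.09]. Speed limits (rad/s): [2.57, 2.57, 3.14, 3.14, 3.14, 3.14, 3.14].

## Interface

Orientations are given as a unit quaternion [w, x, y, z].
In Python, from bench import bot gives the robot as it stands.
- The arm moves only by the shell command python3 -m crank 'ROWS' [FORCE]. ROWS is JSON, a list of rows, each an object of numbers: "dx", "dy", "dz": the shift along the tool's x, y, z in m; "wx", "wy", "wz": the turn, a rotation vector about the tool's x, y, z in degrees; "fingers": the closure, from -1 (fully open) to 1 (shut), so that 0 is half open. A call has 1 to 5 rows; each row is the pose to reach, as a shift and turn from the pose commanded when the call began, along the tool's axes at that moment; what a row does not reach only later rows make up. A row lasts 1/10 s, in which the tool goes at most 50 mm and 8.59 degrees, less where a joint would pass 70% of its speed; a pose out of reach is approached as far as the arm can. A call with a gripper value outside its range is refused whole. The fingers move at their own pace and stop on an object; FORCE is the grip in N (left out, the last holds). Time passes only in rows, so rows that repeat a pose let the fingers close. It gives the time, the measured TCP pose, the force and the opening at its end, in the units of the state.
- bot.state(): the state, without advancing time (a new reading comes with each control period).
- bot.read_camera(name): name is "scene" or "top" or "wrist"; returns the picture (400x640x3 uint8, blue, green, red); there is no depth.
- bot.camera_info(name): a dict with "vfov" (degrees; the focal length in pixels is half the picture's height over the tangent of half this angle, whatever the lens; pixels are square), "cx", "cy" (the principal point, pixels), "R" (3x3) and "t" (3): a world point X has camera coordinates R X + t. Camera axes: x right, y down, z forward; pixel columns grow to the right and rows downward; lengths in m; the calibration is good to about 2 mm. A picture is of the moment at which its call begins: read the wrist's pose just before it. camera_info takes no time and is no camera call; for the wrist camera it gives the pose at the moment of the call.
- bot.job_done(): hands the job in, once; it reports no verdict.
The state is a dict: "clock": time; "joint_positions": joint angles; "dq": joint speeds; "joint_efforts": joint torques, N m; "tcp_pos": TCP position; "orientation": TCP orientation; "contact_force": force on the tool from outside, world axes, zero at the start; "torque": the same for the moment, N m; "width": finger opening in m.
Only numpy, scipy, OpenCV 4.12 (cv2) and the standard library are available. Lean on these libraries where they do the work, as an engineer would, in place of code of your own. Each camera call takes 0.05 s, during which the arm holds its last target. There are 200 camera calls.

## Working session

There is one attempt and no reset: what is moved stays moved. The work goes in short steps, Python scripts to look and compute and a shell command to move; the robot and the scene stay as the last step left them, time stands still between calls to the robot, and variables do not carry over. Pictures are saved under pics/ and viewed, about 8 in all and at most 12, crops included, and the job is handed in when it is done.

```bash
mkdir -p pics; python3 - <<'E'
from bench import bot
import cv2
print(bot.nose_length); s=bot.state(); print(s['clock'],s['tcp_pos'],s['orientation'],s['width'])
for n in ('scene','top'):
    cv2.imwrite(f'pics/{n}0.png',bot.read_camera(n)); c=bot.camera_info(n); print(n,c)
E
```

```text
0.025
0.0 [0.16638038 0.70486164 0.25514356] [-5.12639893e-05  1.15608662e-01  9.93294210e-01 -1.11682835e-03] 0.08512131686683506
scene {'vfov': 44.39687312245527, 'cx': 319.6269447994875, 'cy': 199.9921873959959, 'R': array([[ 0.0969102 ,  0.99528628, -0.00369182],
       [ 0.79693802, -0.07981819, -0.59876443],
       [-0.5962367 ,  0.05508423, -0.80091668]]), 't': array([-0.04998604, -0.37718894,  1.72596683])}
top {'vfov': 54.117890642908876, 'cx': 315.32746675184535, 'cy': 197.400328073065, 'R': array([[ 0.02726603, -0.99938798,  0.02191402],
       [-0.99633909, -0.02894668, -0.08043941],
       [ 0.08102452, -0.01964053, -0.99651858]]), 't': array([-0.02701558,  0.57579651,  0.94071774])}
```

View pics/top0.png

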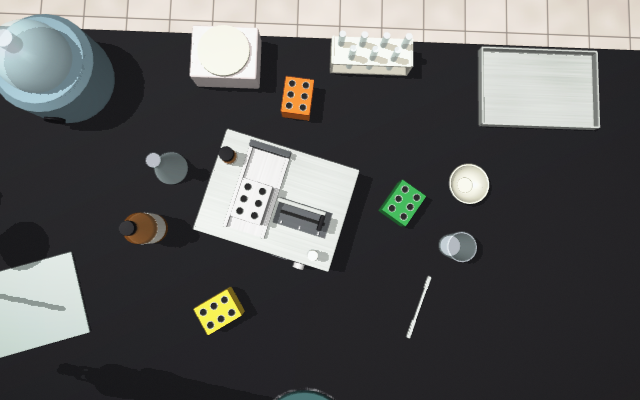

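View pics/scene0.png

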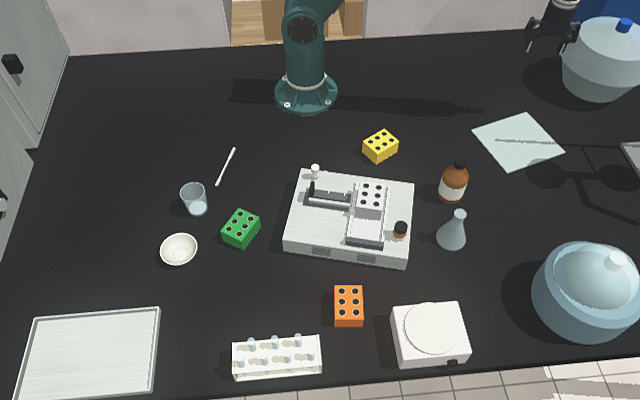

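Top view: heater deck corners about (227,129), (358,169), (329,271) and (193,230). The block is at about (252,200), the paddle near (323,222), the vial at (315,256) and the jar at (228,154). I'll enlarge this area.

```bash
python3 - <<'E'
import cv2
a=cv2.imread('pics/top0.png')[120:275,185:365]
cv2.imwrite('pics/c.png',cv2.resize(a,None,fx=4.4,fy=3.87*4.4/3.87*0.88,interpolation=cv2.INTER_CUBIC) if 0 else cv2.resize(a,None,fx=3.8,fy=3.8,interpolation=cv2.INTER_CUBIC))
E
```

```text
(no output)
```

View pics/c.png

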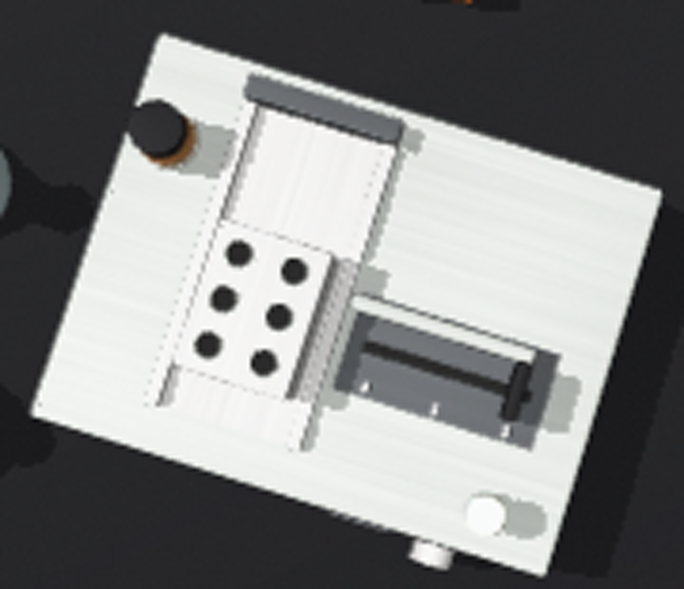

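```bash
cat > h.py <<'E'
import numpy as np
from bench import bot
def ray(n,uv,z,c=None):
    c=c or bot.camera_info(n); f=200/np.tan(np.radians(c['vfov'])/2)
    d=np.array([(uv[0]-c['cx'])/f,(uv[1]-c['cy'])/f,1.]); R=np.array(c['R']);t=np.array(c['t'])
    o=-R.T@t; d=R.T@d
    return (o+d*(z-o[2])/d[2])[:2]
def top(p,z): return ray('top',((p[0]+.5)/3.8-.5+185,(p[1]+.5)/3.8-.5+120),z)
def fit(L,W):
    L=np.array(L,float);W=np.array(W);a=L-L.mean(0);b=W-W.mean(0)
    th=np.arctan2((a[:,0]*b[:,1]-a[:,1]*b[:,0]).sum(),(a*b).sum())
    R=np.array([[np.cos(th),-np.sin(th)],[np.sin(th),np.cos(th)]])
    t=W.mean(0)-R@L.mean(0); return th,R,t,W-(L@R.T+t)
E
python3 - <<'E'
from h import *
W=[top(p,.07) for p in [(161,35),(661,190),(546,575),(34,412)]]
th,R,t,e=fit([(.125,.165),(.125,-.165),(-.125,-.165),(-.125,.165)],W)
print('heater',th,t,e.round(4).tolist())
H=lambda p,z:(R.T@(top(p,z)-t)).round(4)
B=[top(p,.12) for p in [(220,222),(331,255),(292,398),(177,367)]]
tb,_,c,e=fit([(.045,.035),(.045,-.035),(-.045,-.035),(-.045,.035)],B)
print('block',tb,c,R.T@(c-t),e.round(4).tolist())
print('paddle',H((515,391),.124),'vial',H((486,514),.115),'jar',H((158,127),.12))
print('stop top',H((250,77),.092),H((403,125),.092),'bar', H((352,298),.096),H((535,354),.096))
E
```

```text
heater -0.2745591483385884 [0.56667584 0.0796001 ] [[-0.0026, -0.0011], [-0.0009, 0.0029], [0.0014, 0.0008], [0.0022, -0.0026]]
block -0.2407330329686944 [0.55586582 0.13106549] [-0.02435856  0.0466069 ] [[-0.0011, -0.0008], [-0.0019, 0.0019], [0.0018, -0.0], [0.0012, -0.0011]]
paddle [-0.0242 -0.1113] vial [-0.097  -0.1165] jar [0.0609 0.134 ]
stop top [0.1103 0.0978] [0.1102 0.0005] bar [ 0.0005 -0.0025] [ 0.0011 -0.1169]
```

```bash
cat >> h.py <<'E'
from scipy.spatial.transform import Rotation as Ro
TH=-0.2745; HT=np.array([.5667,.0796])
RH=np.array([[np.cos(TH),-np.sin(TH)],[np.sin(TH),np.cos(TH)]])
def go(x,y,z,ang=None):
    """tool-frame shift (mm) to heater-frame TCP target (z above deck, fingertip via nose_length); ang: wanted tool-y direction in heater frame, deg"""
    s=bot.state(); q=s['orientation']; T=Ro.from_quat([*q[1:],q[0]]); p=np.array(s['tcp_pos'])
    w=np.r_[HT+RH@[x,y],.07+z+bot.nose_length]
    ty=T.apply([0,1,0]); a=np.degrees(np.arctan2(ty[1],ty[0])-TH)
    print('t',s['clock'],'now heater',(RH.T@(p[:2]-HT)).round(4),'tip z',round(p[2]-.07-bot.nose_length,4),'jaw ang',a.round(2),'tilt z',T.apply([0,0,1]).round(3),'w',s['width'],'F',np.round(s['contact_force'],1))
    print('shift mm',(1e3*T.inv().apply(w-p)).round(1), 'wz',None if ang is None else -(ang-a))
E
python3 -c "
from h import *
go(-.112,.047,.16,90)"
```

```text
t 0.1 now heater [-0.5549  0.4934] tip z 0.1602 jaw ang 92.45 tilt z [-0.    -0.002 -1.   ] w 0.08571770431349318 F [-0.5 -0.1  0.3]
shift mm [-423.4 -464.9    1.2] wz 2.449678983970429
```

```bash
python3 -m crank '[{"dx":-0.033,"dy":-0.036,"wz":2.4,"fingers":0},{"dx":-0.066,"dy":-0.072,"wz":2.4,"fingers":0},{"dx":-0.1,"dy":-0.11,"wz":2.4,"fingers":0},{"dx":-0.133,"dy":-0.146,"wz":2.4,"fingers":0},{"dx":-0.166,"dy":-0.182,"wz":2.4,"fingers":0}]' 20
python3 -c "
from h import *
go(-.112,.047,.16,90)"
```

```text
t 0.1 now heater [-0.5549  0.4934] tip z 0.1602 jaw ang 92.45 tilt z [-0.    -0.002 -1.   ] w 0.08571770431349318 F [-0.5 -0.1  0.3]
shift mm [-423.4 -464.9    1.2] wz 2.449678983970429schema error: expected keys dx, dy, dz, wx, wy, wz, fingers
```

```bash
python3 -m crank '[{"dx":-0.033,"dy":-0.036,"dz":0,"wx":0,"wy":0,"wz":2.4,"fingers":0},{"dx":-0.066,"dy":-0.072,"dz":0,"wx":0,"wy":0,"wz":2.4,"fingers":0},{"dx":-0.1,"dy":-0.11,"dz":0,"wx":0,"wy":0,"wz":2.4,"fingers":0},{"dx":-0.133,"dy":-0.146,"dz":0,"wx":0,"wy":0,"wz":2.4,"fingers":0},{"dx":-0.166,"dy":-0.182,"dz":0,"wx":0,"wy":0,"wz":2.4,"fingers":0}]' 20
python3 -c "
from h import *
go(-.112,.047,.16,90)"
```

```text
clock: 0.6
tcp_pos: [0.287, 0.4881, 0.256]
orientation: [0.0, 0.136, 0.991, -0.0]
contact_force: [1.5, -0.5, -0.1]
width: 0.0426
t 0.6 now heater [-0.38    0.3173] tip z 0.161 jaw ang 90.05 tilt z [-0.    -0.001 -1.   ] w 0.0425593350339396 F [ 1.5 -0.5 -0.1]
shift mm [-267.7 -270.6    1.2] wz 0.05475584215682261
```

```bash
python3 -m crank '[{"dx":-0.034,"dy":-0.034,"dz":0,"wx":0,"wy":0,"wz":0,"fingers":0},{"dx":-0.068,"dy":-0.068,"dz":0,"wx":0,"wy":0,"wz":0,"fingers":0},{"dx":-0.102,"dy":-0.102,"dz":0,"wx":0,"wy":0,"wz":0,"fingers":0},{"dx":-0.136,"dy":-0.136,"dz":0,"wx":0,"wy":0,"wz":0,"fingers":0},{"dx":-0.17,"dy":-0.17,"dz":0,"wx":0,"wy":0,"wz":0,"fingers":0}]'
python3 -c "
from h import *
go(-.112,.047,.16,90)"
```

```text
clock: 1.1
tcp_pos: [0.4045, 0.2788, 0.2562]
orientation: [-0.0, 0.136, 0.991, -0.0]
contact_force: [0.9, -0.0, 1.2]
width: 0.0426
t 1.1 now heater [-0.2101  0.1478] tip z 0.1612 jaw ang 90.06 tilt z [-0. -0. -1.] w 0.0425873560897405 F [ 0.9 -0.   1.2]
shift mm [ -98.  -100.9    1.2] wz 0.06338414295193218
```

```bash
python3 -m crank '[{"dx":-0.033,"dy":-0.034,"dz":0,"wx":0,"wy":0,"wz":0,"fingers":0},{"dx":-0.066,"dy":-0.068,"dz":0,"wx":0,"wy":0,"wz":0,"fingers":0},{"dx":-0.098,"dy":-0.101,"dz":0,"wx":0,"wy":0,"wz":0,"fingers":0},{"dx":-0.098,"dy":-0.101,"dz":0.04,"wx":0,"wy":0,"wz":0,"fingers":0},{"dx":-0.098,"dy":-0.101,"dz":0.08,"wx":0,"wy":0,"wz":0,"fingers":0}]'
python3 -c "
from h import *
import cv2
go(-.112,.047,.014,90)
a=bot.read_camera('wrist'); b=bot.read_camera('top')
cv2.imwrite('pics/m1.png',np.hstack([cv2.resize(a,(400,250)),cv2.resize(b[120:275,185:365],(400,344))[:250] if 0 else cv2.resize(b[120:270,180:420],(400,250))]))"
```

```text
clock: 1.6
tcp_pos: [0.4732, 0.1553, 0.1765]
orientation: [0.002, 0.139, 0.99, 0.001]
contact_force: [-0.7, 1.2, -0.9]
width: 0.0426
t 1.6 now heater [-0.1105  0.0475] tip z 0.0815 jaw ang 89.79 tilt z [ 0.004  0.001 -1.   ] w 0.042574357481438174 F [-0.7  1.2 -0.9]
shift mm [ 1.7 -0.7 67.5] wz -0.21449164866037052
```

View pics/m1.png

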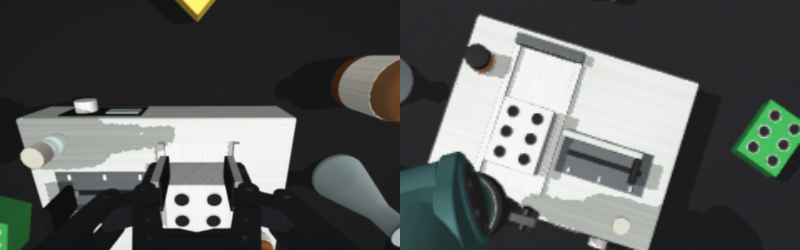

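The picture shows the fingers in front of the block, centred on it and clear of the jar, vial and reagent bottle. Next I'll descend to about 14 mm above the deck.

```bash
python3 -m crank '[{"dx":0,"dy":0,"dz":0.03,"wx":0,"wy":0,"wz":0,"fingers":0},{"dx":0,"dy":0,"dz":0.055,"wx":0,"wy":0,"wz":0,"fingers":0},{"dx":0,"dy":0,"dz":0.066,"wx":0,"wy":0,"wz":0,"fingers":0},{"dx":-0.01,"dy":0,"dz":0.066,"wx":0,"wy":0,"wz":0,"fingers":0},{"dx":-0.02,"dy":0,"dz":0.066,"wx":0,"wy":0,"wz":0,"fingers":0}]'
python3 -c "
from h import *
go(-.002,.048,.014,90)"
```

```text
clock: 2.2
tcp_pos: [0.4919, 0.1519, 0.1115]
orientation: [0.001, 0.136, 0.991, 0.0]
contact_force: [0.2, -0.1, 0.8]
width: 0.0429
t 2.2 now heater [-0.0916  0.0493] tip z 0.0165 jaw ang 90.09 tilt z [ 0.002  0.001 -1.   ] w 0.04291766545480329 F [ 0.2 -0.1  0.8]
shift mm [-89.6  -1.5   2.7] wz 0.08813177618270629
```

```bash
python3 -m crank '[{"dx":-0.01,"dy":0,"dz":0,"wx":0,"wy":0,"wz":0,"fingers":0},{"dx":-0.02,"dy":0,"dz":0.001,"wx":0,"wy":0,"wz":0,"fingers":0},{"dx":-0.03,"dy":0,"dz":0.001,"wx":0,"wy":0,"wz":0,"fingers":0},{"dx":-0.04,"dy":0,"dz":0.001,"wx":0,"wy":0,"wz":0,"fingers":0},{"dx":-0.05,"dy":0,"dz":0.001,"wx":0,"wy":0,"wz":0,"fingers":0}]'
python3 -c "
from h import *
go(-.002,.048,.014,90)"
python3 -m crank '[{"dx":-0.006,"dy":0,"dz":0,"wx":0,"wy":0,"wz":0,"fingers":0},{"dx":-0.012,"dy":0,"dz":0,"wx":0,"wy":0,"wz":0,"fingers":0},{"dx":-0.018,"dy":0,"dz":0,"wx":0,"wy":0,"wz":0,"fingers":0},{"dx":-0.024,"dy":0,"dz":0,"wx":0,"wy":0,"wz":0,"fingers":0},{"dx":-0.029,"dy":0,"dz":0,"wx":0,"wy":0,"wz":0,"fingers":0}]'
python3 -c "
from h import *
go(-.002,.048,.014,90)"
```

```text
clock: 2.7
tcp_pos: [0.5356, 0.1385, 0.1098]
orientation: [-0.004, 0.136, 0.991, -0.0]
contact_force: [-7.1, 2.7, 6.2]
width: 0.0429
t 2.7 now heater [-0.0459  0.0483] tip z 0.0148 jaw ang 90.11 tilt z [-0.007  0.    -1.   ] w 0.04291847599909389 F [-7.1  2.7  6.2]
shift mm [-43.9  -0.4   0.5] wz 0.10516289904353471
clock: 3.2
tcp_pos: [0.5645, 0.1306, 0.1096]
orientation: [-0.002, 0.136, 0.991, -0.0]
contact_force: [-5.5, 1.7, 4.7]
width: 0.0428
t 3.2 now heater [-0.0159  0.0485] tip z 0.0146 jaw ang 90.09 tilt z [-0.005  0.    -1.   ] w 0.042767842437782644 F [-5.5  1.7  4.7]
shift mm [-13.9  -0.5   0.6] wz 0.0872096098784425
```

```bash
python3 -m crank '[{"dx":-0.004,"dy":0,"dz":0,"wx":0,"wy":0,"wz":0,"fingers":0},{"dx":-0.008,"dy":0,"dz":0,"wx":0,"wy":0,"wz":0,"fingers":0},{"dx":-0.01,"dy":0,"dz":0,"wx":0,"wy":0,"wz":0,"fingers":0},{"dx":-0.012,"dy":0,"dz":0,"wx":0,"wy":0,"wz":0,"fingers":0}]'
python3 -c "
from h import *
go(-.002,.048,.014,90)"
python3 -m crank '[{"dx":-0.002,"dy":0,"dz":0,"wx":0,"wy":0,"wz":0,"fingers":0},{"dx":-0.003,"dy":0,"dz":0,"wx":0,"wy":0,"wz":0,"fingers":0}]'
```

```text
clock: 3.6
tcp_pos: [0.5757, 0.1274, 0.1096]
orientation: [-0.003, 0.136, 0.991, -0.0]
contact_force: [-7.8, 3.0, 6.0]
width: 0.0429
t 3.6 now heater [-0.0043  0.0485] tip z 0.0146 jaw ang 90.08 tilt z [-0.005  0.    -1.   ] w 0.04292252766205553 F [-7.8  3.   6. ]
shift mm [-2.3 -0.5  0.6] wz 0.07842757465766681
clock: 3.8
tcp_pos: [0.5787, 0.1267, 0.1096]
orientation: [-0.003, 0.136, 0.991, -0.0]
contact_force: [-8.3, 2.6, 6.5]
width: 0.0423
```

Still sliding. I'll carry on in 2 mm steps until the stop shows as a rise in force.

```bash
python3 -m crank '[{"dx":-0.002,"dy":0,"dz":0,"wx":0,"wy":0,"wz":0,"fingers":0},{"dx":-0.003,"dy":0,"dz":0,"wx":0,"wy":0,"wz":0,"fingers":0}]'
python3 -m crank '[{"dx":-0.001,"dy":0,"dz":0,"wx":0,"wy":0,"wz":0,"fingers":0},{"dx":-0.002,"dy":0,"dz":0,"wx":0,"wy":0,"wz":0,"fingers":0}]'
python3 -c "
from h import *
go(-.002,.048,.014,90)"
```

```text
clock: 4.0
tcp_pos: [0.5786, 0.1267, 0.1095]
orientation: [-0.006, 0.136, 0.991, -0.0]
contact_force: [-11.7, 3.7, 11.2]
width: 0.0422
clock: 4.2
tcp_pos: [0.5787, 0.1266, 0.1095]
orientation: [-0.008, 0.136, 0.991, -0.001]
contact_force: [-15.6, 4.2, 14.8]
width: 0.0425
t 4.2 now heater [-0.0012  0.0485] tip z 0.0145 jaw ang 90.14 tilt z [-0.015  0.001 -1.   ] w 0.04247003532175731 F [-15.6   4.2  14.8]
shift mm [ 0.8 -0.5  0.5] wz 0.1387905079294427
```

```bash
python3 -m crank '[{"dx":0.015,"dy":0,"dz":0,"wx":0,"wy":0,"wz":0,"fingers":0},{"dx":0.045,"dy":0,"dz":0,"wx":0,"wy":0,"wz":0,"fingers":0},{"dx":0.045,"dy":0,"dz":-0.03,"wx":0,"wy":0,"wz":0,"fingers":0},{"dx":0.045,"dy":0,"dz":-0.06,"wx":0,"wy":0,"wz":0,"fingers":1},{"dx":0.045,"dy":0,"dz":-0.09,"wx":0,"wy":0,"wz":0,"fingers":1}]'
python3 -c "
from h import *
go(-.023,-.155,.09,90)"
```

```text
clock: 4.7
tcp_pos: [0.5435, 0.1367, 0.2008]
orientation: [0.001, 0.137, 0.991, 0.0]
contact_force: [0.3, 0.3, 0.8]
width: 0.0146
t 4.7 now heater [-0.0378  0.0486] tip z 0.1058 jaw ang 90.03 tilt z [ 0.003 -0.    -1.   ] w 0.014574711443071615 F [0.3 0.3 0.8]
shift mm [ -14.7 -203.7   15.7] wz 0.026837591348296996
```

```bash
python3 -m crank '[{"dx":0,"dy":-0.04,"dz":0,"wx":0,"wy":0,"wz":0,"fingers":1},{"dx":-0.004,"dy":-0.08,"dz":0,"wx":0,"wy":0,"wz":0,"fingers":1},{"dx":-0.008,"dy":-0.12,"dz":0,"wx":0,"wy":0,"wz":0,"fingers":1},{"dx":-0.012,"dy":-0.16,"dz":0,"wx":0,"wy":0,"wz":0,"fingers":1},{"dx":-0.015,"dy":-0.202,"dz":0,"wx":0,"wy":0,"wz":0,"fingers":1}]'
python3 -c "
from h import *
import cv2
go(-.023,-.155,.025,90)
a=bot.read_camera('wrist'); b=bot.read_camera('top')
cv2.imwrite('pics/m2.png',np.hstack([cv2.resize(a,(400,400))[:,:] if 0 else cv2.resize(a[60:,100:540],(400,310)),cv2.resize(b[120:275,185:385],(400,310))]))"
```

```text
clock: 5.2
tcp_pos: [0.5035, -0.0637, 0.2002]
orientation: [0.002, 0.136, 0.991, -0.0]
contact_force: [1.5, -0.2, 0.7]
width: 0.0001
t 5.2 now heater [-0.022 -0.155] tip z 0.1052 jaw ang 90.05 tilt z [ 0.004 -0.001 -1.   ] w 7.146892562488037e-05 F [ 1.5 -0.2  0.7]
shift mm [ 1.3  0.  80.2] wz 0.04730762155757873
```

View pics/m2.png

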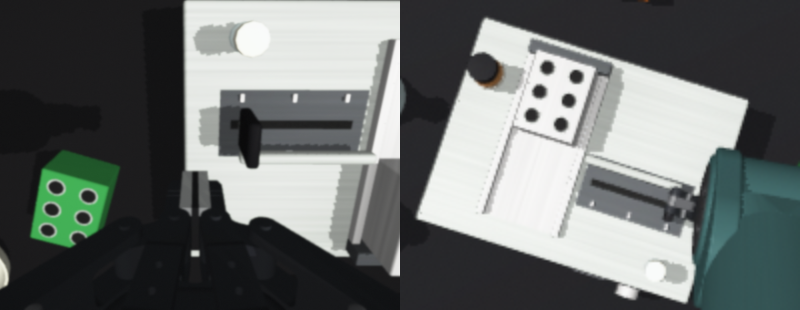

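The block looks home against the stop, and the fingertips are to the right of the paddle. I'll check the block's pose in an enlarged crop before closing the lever.

```bash
python3 - <<'E'
from h import *
import cv2
b=bot.read_camera('top')[130:210,225:305]
cv2.imwrite('pics/z2.png',cv2.resize(b,None,fx=7,fy=7,interpolation=cv2.INTER_CUBIC))
E
```

```text
(no output)
```

View pics/z2.png

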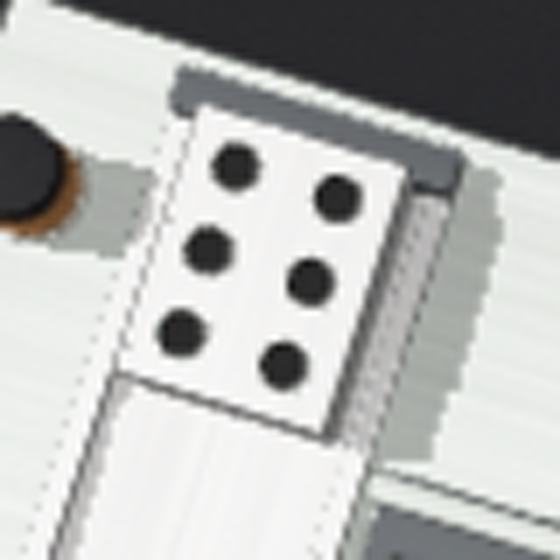

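The hole rows are parallel to the stop edge (about 17.4° against 16.9° in the picture), and the block's rear edge meets the stop. It is home and square, so I'll descend beside the paddle.

```bash
python3 -m crank '[{"dx":0.001,"dy":0,"dz":0.03,"wx":0,"wy":0,"wz":0,"fingers":1},{"dx":0.001,"dy":0,"dz":0.06,"wx":0,"wy":0,"wz":0,"fingers":1},{"dx":0.001,"dy":0,"dz":0.08,"wx":0,"wy":0,"wz":0,"fingers":1},{"dx":0.001,"dy":0.006,"dz":0.08,"wx":0,"wy":0,"wz":0,"fingers":1},{"dx":0.001,"dy":0.012,"dz":0.08,"wx":0,"wy":0,"wz":0,"fingers":1}]'
python3 -c "
from h import *
go(-.023,-.0445,.025,90)"
```

```text
clock: 5.85
tcp_pos: [0.5055, -0.0485, 0.1196]
orientation: [0.0, 0.136, 0.991, 0.0]
contact_force: [1.0, 0.1, -0.2]
width: 0.0001
t 5.85 now heater [-0.0242 -0.1399] tip z 0.0246 jaw ang 90.11 tilt z [ 0.001  0.    -1.   ] w 5.855417759540614e-05 F [ 1.   0.1 -0.2]
shift mm [-1.3 95.4 -0.4] wz 0.10750791414147898
```

```bash
python3 -m crank '[{"dx":-0.001,"dy":0.01,"dz":0,"wx":0,"wy":0,"wz":0,"fingers":1},{"dx":-0.001,"dy":0.02,"dz":0,"wx":0,"wy":0,"wz":0,"fingers":1},{"dx":-0.001,"dy":0.03,"dz":0,"wx":0,"wy":0,"wz":0,"fingers":1},{"dx":-0.001,"dy":0.04,"dz":0,"wx":0,"wy":0,"wz":0,"fingers":1},{"dx":-0.001,"dy":0.05,"dz":0,"wx":0,"wy":0,"wz":0,"fingers":1}]'
python3 -m crank '[{"dx":0,"dy":0.01,"dz":0,"wx":0,"wy":0,"wz":0,"fingers":1},{"dx":0,"dy":0.02,"dz":0,"wx":0,"wy":0,"wz":0,"fingers":1},{"dx":0,"dy":0.028,"dz":0,"wx":0,"wy":0,"wz":0,"fingers":1}]'
python3 -c "
from h import *
go(-.023,-.0445,.025,90)"
```

```text
clock: 6.35
tcp_pos: [0.5184, -0.007, 0.1203]
orientation: [0.0, 0.139, 0.99, -0.003]
contact_force: [-2.0, -10.0, 6.6]
width: -0.0001
clock: 6.65
tcp_pos: [0.5272, 0.0244, 0.1201]
orientation: [0.001, 0.137, 0.991, -0.001]
contact_force: [-0.0, -2.2, 2.6]
width: -0.0001
t 6.65 now heater [-0.023  -0.0639] tip z 0.0251 jaw ang 89.93 tilt z [ 0.002 -0.001 -1.   ] w -0.00010912277797621564 F [-0.  -2.2  2.6]
shift mm [-0.  19.4  0.1] wz -0.06559970240070356
```

```bash
python3 -m crank '[{"dx":0,"dy":0.006,"dz":0,"wx":0,"wy":0,"wz":0,"fingers":1},{"dx":0,"dy":0.012,"dz":0,"wx":0,"wy":0,"wz":0,"fingers":1},{"dx":0,"dy":0.018,"dz":0,"wx":0,"wy":0,"wz":0,"fingers":1},{"dx":0,"dy":0.021,"dz":0,"wx":0,"wy":0,"wz":0,"fingers":1}]'
python3 -m crank '[{"dx":0,"dy":0.003,"dz":0,"wx":0,"wy":0,"wz":0,"fingers":1},{"dx":0,"dy":0.003,"dz":0,"wx":0,"wy":0,"wz":0,"fingers":1}]'
python3 -c "
from h import *
go(-.023,-.0445,.025,90)"
```

```text
clock: 7.05
tcp_pos: [0.5326, 0.0439, 0.1199]
orientation: [0.001, 0.138, 0.99, -0.001]
contact_force: [0.2, -2.7, 0.3]
width: -0.0001
clock: 7.25
tcp_pos: [0.5327, 0.0444, 0.1198]
orientation: [-0.0, 0.138, 0.99, -0.002]
contact_force: [-1.9, -12.2, 6.8]
width: -0.0003
t 7.25 now heater [-0.0232 -0.0431] tip z 0.0248 jaw ang 89.89 tilt z [-0.001 -0.004 -1.   ] w -0.0002529144194588903 F [ -1.9 -12.2   6.8]
shift mm [-0.2 -1.4 -0.2] wz -0.11103374728696735
```

```bash
python3 -m crank '[{"dx":0,"dy":0.003,"dz":0,"wx":0,"wy":0,"wz":0,"fingers":1},{"dx":0,"dy":0.003,"dz":0,"wx":0,"wy":0,"wz":0,"fingers":1}]'
python3 -m crank '[{"dx":0,"dy":-0.02,"dz":0,"wx":0,"wy":0,"wz":0,"fingers":1},{"dx":0,"dy":-0.04,"dz":0,"wx":0,"wy":0,"wz":0,"fingers":1},{"dx":0,"dy":-0.05,"dz":-0.04,"wx":0,"wy":0,"wz":0,"fingers":1},{"dx":0,"dy":-0.09,"dz":-0.08,"wx":0,"wy":0,"wz":0,"fingers":1},{"dx":0,"dy":-0.13,"dz":-0.12,"wx":0,"wy":0,"wz":0,"fingers":1}]'
python3 - <<'E'
from h import *
import cv2
b=bot.read_camera('top')[120:275,185:365]
cv2.imwrite('pics/z3.png',cv2.resize(b,None,fx=3.8,fy=3.8,interpolation=cv2.INTER_CUBIC))
E
```

```text
clock: 7.45
tcp_pos: [0.5327, 0.0446, 0.1198]
orientation: [-0.001, 0.139, 0.99, -0.004]
contact_force: [-3.1, -16.8, 9.0]
width: -0.0005
clock: 7.95
tcp_pos: [0.5015, -0.063, 0.231]
orientation: [-0.0, 0.134, 0.991, 0.001]
contact_force: [0.5, -1.3, -0.5]
width: -0.0003
```

View pics/z3.png

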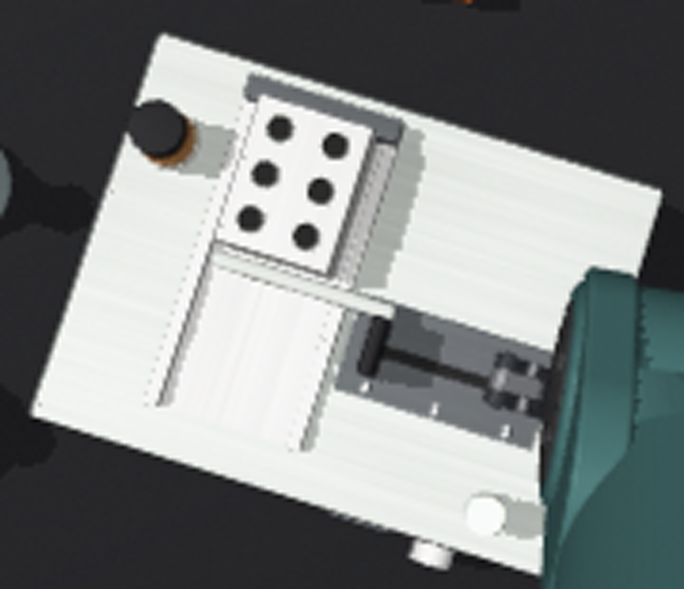

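The bar crosses the front of the block, the paddle is at crop (376,346), and the jar and vial haven't moved.

```bash
python3 - <<'E'
from h import *
H=lambda p,z:(RH.T@(top(p,z)-HT)).round(4)
print('paddle',H((376,346),.124))
B=[top(p,.12) for p in [(260,94),(374,128),(327,274),(216,240)]]
tb,_,c,e=fit([(.045,.035),(.045,-.035),(-.045,-.035),(-.045,.035)],B)
print('block',tb-TH,RH.T@(c-HT),'F',bot.state()['contact_force'])
bot.job_done()
E
```

```text
paddle [-0.0234 -0.0269]
block 0.011741620075166215 [0.05298135 0.04772921] F [-0.99364507 -3.54958909  2.03750058]
the job is handed in; nothing more can be done
```

The block is home against the back stop, the clamp lever is at its second stop, and I handed the job in at about 8 s; it reported no verdict.

- **Block:** I pushed it home with the half-open fingertips while the lever was still open. It stopped moving as the force rose to about 16 N. The last picture gives its centre at x = 0.053 m in the heater frame (home is 0.054), turned 0.012 rad from square.
- **Lever:** I pushed the paddle with the closed fingers past both detents to the hard stop, where the force rose to about 17 N without further travel. The last picture puts the paddle at y = -0.027 m, a travel of about 0.088 m. The limit is 0.086, so that reading passes with about 2 mm in hand, which is also the calibration accuracy. The fingertip position when it stopped agreed with the full 0.09 m travel to about 1.5 mm.
- **Surroundings:** The bar lies across the front of the block, and the jar and vial have not moved. I did not look at the bench-top bystanders again at the end.
- **Unexplained reading:** The arm was clear of everything in the last picture, but the force sensor still showed about 4 N just after the retreat. I took that for arm motion and did not check it further.

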